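Pack the plum and hold the lunch box open

TASK

Help a pupil pack a lunch box: take the plum out of the green bowl in front and set it down (do not drop it) in the open fruit compartment of the lunch box. Then lift the blue lid of the other compartment by its red bar and hold it half open, at 45 degrees, so that the pupil can put the waffle in. The lid falls shut by itself, so finish while still holding it there, and leave the bowl standing in its place and the other things where they are.

Things in the scene. Friction and masses are not known exactly. Their poses are not given: they have to be found in the camera images.
- plum_center (a point): centre of the dark purple plum, nearly a ball 46 to 49 mm across, lying loose at the bottom of the green bowl; it can roll
- fruit_bowl: lime green round plastic bowl (the nearer one, with the plum; an empty one stands at the back and plays no part), 199 mm across the rim, 94 mm high, loose, standing on the table; inside, its floor is 5 mm above the table and about 80 mm across, and the wall flares out evenly to the rim, so open the fingers only 55 to 65 mm in it; origin at the centre of its underside, z up
- lunch_box: white plastic lunch box, fixed to the table, standing upright. Its frame: origin on the table under the centre of the square lidded compartment (150 x 150 mm, 60 mm high), z up, x towards the hinge side, y towards the open fruit compartment, which is joined to it on the +y side (outer 150 mm along x, 110 mm along y, 45 mm high, walls and floor 4 mm thick, no lid; its centre is at y = +124 mm)
- fruit_floor (a point): centre of the inner floor of the open fruit compartment, 4 mm above the table; axes as lunch_box. Inside the compartment measures 142 mm along x and 102 mm along y
- lid (a joint): angle of the blue lid of the square compartment in rad: 0 shut (level), 0.785 = 45 degrees, at most 1.5; the bar side rises as it grows. The hinge runs along the box's y axis; the lid is free to turn and falls shut from any angle. Lid about 154 x 156 mm, 8 mm thick, about 0.4 kg, top at z = 69 mm when shut
- lid_hinge (a point): point on the lid's hinge line, in the middle of the box's +x rim, 61 mm above the table; axes as lunch_box
- lid_bar (a point): middle of the red bar of the lid: a round rod 12 mm thick along the box's y axis, 92 mm free between its two blue arms, 40 mm in front of the lid's edge (34 mm gap between), 194 mm from the hinge line and 4 mm above its level; 65 mm above the table when shut, with nothing below it. The rod can turn between the fingers as the lid rises
- plum: the plum as a body (its frame turns as it rolls; use plum_center)
- waffle_x: brown square waffle, 83 x 97 x 29 mm, on the cutting board at the right; leave it
- mandarin_a: orange mandarin, 62 mm, standing loose farther back, between bowl and lunch box; leave it
- mandarin_b: orange mandarin, 63 mm, standing loose farther back, between bowl and lunch box; leave it

How it is judged (in metres and radians):
On the way, in this order (a step that is already met when the one before it is completed fails the run):
1. the plum is lifted out of the bowl in the fingers, its centre at least 20 mm above the rim (height (world z) of plum_center above 0.115 m and contact force between the fingers and plum above 0.5 N), for 0.1 s.
2. the plum is set down in the fruit compartment by the fingers (within 20 mm of its floor while still held) (z of plum_center in the frame of fruit_floor below 0.045 m and x of plum_center in the frame of fruit_floor between -0.06 and 0.06 m and y of plum_center in the frame of fruit_floor between -0.045 and 0.045 m and contact force between the fingers and plum above 0.5 N).
3. the plum is let go in the compartment, the lid still shut (contact force between the fingers and plum below 0.05 N and z of plum_center in the frame of fruit_floor below 0.035 m and value of joint lid below 0.1 rad), for 0.1 s.
At the end, for the whole second after the job is handed in: The lid stands still at 45 degrees, within 8 degrees, held by the fingers and by nothing else; the plum rests on the floor of the open fruit compartment, untouched by the fingers; the green bowl stands upright on the table (value of joint lid between 0.646 and 0.925 rad and velocity of joint lid between -0.1 and 0.1 rad/s and contact force between the fingers and lid above 0.4 N and contact force between each of plum, waffle_x, mandarin_a, mandarin_b, fruit_bowl and lid below 0.1 N and z of plum_center in the frame of fruit_floor below 0.035 m and x of plum_center in the frame of fruit_floor between -0.06 and 0.06 m and y of plum_center in the frame of fruit_floor between -0.045 and 0.045 m and contact force between the fingers and plum below 0.05 N and linear speed of plum below 0.05 m/s and angle between fruit_bowl's own z axis and vertical below 0.1 rad and height (world z) of fruit_bowl below 0.01 m); the arm keeps its last pose, push and grip.
It fails at once if the green bowl is tipped over (more than 30 degrees) or pushed more than 80 mm away (angle between fruit_bowl's own z axis and vertical above 0.52 rad or distance of fruit_bowl from where it was at the start of the episode above 0.08 m).
It fails at once if the waffle or a mandarin is moved more than 40 mm (distance of any of waffle_x, mandarin_a, mandarin_b from where it was at the start of the episode above 0.04 m).
It also fails if it takes over 51 s, if anything falls off the work surface, if the arm or the gripper's body presses on something with over 40 N, if the wrist force passes 120 N, or if a joint passes its speed limit or range.

ROBOT

A 6-joint arm with a two-finger parallel gripper is mounted at the origin on a cart in front of the work surface, level with it; the furniture and walls round the work are solid. World frame = base frame: x ahead of the robot, y to its left, z up, the work surface at z = 0. Lengths are in mm, angles in rad, forces in N, time in s.
With the tool pointing down it reaches from about 300 to 875 mm from the base axis. Payload 6.4 kg.
Tool frame: the origin (TCP) lies at the very end of the fingers, on their centre line; the grasp point (between the pads) lies ctrl.tcp_to_grasp behind it (ctrl.tcp_to_grasp is the distance from the TCP to the grasp point, in mm); z points along the fingers, y is the line along which they close (so a half turn about z gives the same grasp; the last joint's range is limited). The gripper opens to 85 mm and grips with 20 to 120 N. Pads are 22 mm wide; open, the fingers measure 114 mm over their backs; the gripper's body (76 mm by 85 mm) begins 54 mm behind the grasp point. The pads swing forward as they close: fully open they stand 13 mm farther back than shut.
Start: joints at [-1.317, 0.181, 1.607, -0, 1.354, -0.206], TCP at [255.184, -515.288, 231.288] pointing down, gripper open.
Joint ranges: [-2.99, 2.99], [-0.89, 2.07], [0.3, 2.58], [-1.14, 4.28], [0, 2.63], [-3.12, 3.12]. Speed limits (rad/s): [2.57, 2.57, 3.01, 3.14, 3.14, 3.14].

INTERFACE

Orientations are given as a unit quaternion [x, y, z, w].
In Python, from cell import ctrl gives the robot as it stands. The module is installed in compiled form; this text tells all that it offers.
- The arm moves only by the tool carry_out, never from a script. Its arguments are lists of equal length, an entry for each row: "slide": the shift along the world's x, y, z each as a share of 300 mm, from -1 to 1, a list of three; "delta_rot": the turn, a rotation vector about the world's x, y, z each as a share of 1.5 rad, from -1 to 1, a list of three. A call has 1 to 5 rows; each row is the pose to reach, as a shift and turn from the pose commanded when the call began; what a row does not reach only later rows make up. A row lasts 1/8 s, in which the tool goes at most 62.5 mm and 10.7 degrees, less where a joint would pass 70% of its speed; a pose out of reach is approached as far as the arm can. A call with a number of a shift or a turn outside -1 to 1 is refused whole. A call with a gripper value outside its range is refused whole. "grip" is the closure, from 0 (fully open) to 1 (shut), set as the call begins (left out, the last holds). The fingers move at their own pace and stop on an object; the grip force is fixed at half the most. Time passes only in rows, so rows that repeat a pose let the fingers close. It gives the time, the measured TCP pose, the force, the opening and the grip force at its end, in the units of the state.
- ctrl.observe(): the state, without advancing time (a new reading comes with each control period).
- ctrl.camera(name): name is "side" or "top" or "wrist"; returns the picture (384x512x3 uint8, red, green, blue); there is no depth.
- ctrl.camera_info(name): a dict with "fx", "fy", "cx", "cy" (pixels), "D" ([k1, k2, p1, p2, k3] as OpenCV has them; the pictures are not rectified), "cam_to_world" (4x4, takes a point from camera to world coordinates). Camera axes: x right, y up, looking along -z (the intrinsics and any distortion apply to the point x, -y, -z); pixel columns grow to the right and rows downward; lengths in mm; the calibration is good to about 2 mm. A picture is of the moment at which its call begins: read the wrist's pose just before it. camera_info takes no time and is no camera call; for the wrist camera it gives the pose at the moment of the call.
- ctrl.hand_in(): hands the job in; it is judged then, once.
The state is a dict: "t": time; "joint_pos": joint angles; "qvel": joint speeds; "effort": joint torques, N m; "ee_pos": TCP position; "ee_rot": TCP orientation; "ft_force": force on the tool from outside, world axes, zero at the start; "moment": the same for the moment, N m; "grip_width": finger opening in mm; "gripper_force": force on a finger pad.
Only numpy, scipy, OpenCV 4.12 (cv2) and the standard library are available. Lean on these libraries where they do the work, as an engineer would, in place of code of your own. Each camera call takes 0.05 s, during which the arm holds its last target. There are 200 camera calls.

## Working session

There is one attempt and no reset: what is moved stays moved. The work goes in short steps, Python scripts to look and compute and a tool call to move; the robot and the scene stay as the last step left them, time stands still between calls to the robot, and variables do not carry over. Pictures are saved under pics/ and viewed, at most 10 in all, crops included, and the job is handed in when it is done.

Besides the shell and the picture viewer there is one more tool, called after "Request:" by a JSON object that holds its "name" and its "arguments". carry_out: Moves the arm, as the interface text tells. Its arguments: {"type":"object","properties":{"slide":{"type":"array"},"delta_rot":{"type":"array"},"grip":{"type":"number"}},"required":["slide","delta_rot"]}

```bash
mkdir -p pics
python3 - <<'E'
from cell import ctrl
import cv2, numpy as np
print(ctrl.observe(), ctrl.tcp_to_grasp)
for n in ("top","side"):
    i=ctrl.camera_info(n); print(n,i)
    cv2.imwrite(f"pics/{n}0.png",cv2.resize(ctrl.camera(n)[:,:,::-1],(800,600),interpolation=cv2.INTER_CUBIC))
E
```

```text
{'t': 0.0, 'joint_pos': array([-1.31731375e+00,  1.81548060e-01,  1.60803076e+00, -5.01770240e-05,
        1.35380815e+00, -2.06314920e-01]), 'qvel': array([-8.45614022e-05,  1.09121201e-03, -1.20757425e-03, -1.23679351e-03,
        9.64744342e-04, -3.27741808e-04]), 'effort': array([ 1.16133670e-03, -4.44878161e+01, -3.51331401e+01, -2.08940000e-04,
        9.22381558e-03, -2.83332355e-05]), 'ee_pos': array([ 255.0133815 , -514.72089599,  230.36921922]), 'ee_rot': array([ 9.73687845e-01,  2.27884126e-01, -4.56449906e-05, -8.96331086e-04]), 'ft_force': array([ 0.63550079, -0.07333207,  0.04054301]), 'moment': array([ 0.04312857,  0.00944451, -0.01416219]), 'gripper_force': 0.0, 'grip_width': 85.85083133025108} 18.700000000000003
top {'fx': 348.62116960178986, 'fy': 348.62116960178986, 'cx': 255.87825654669044, 'cy': 186.03118210295023, 'D': array([-0.06910624,  0.        ,  0.        ,  0.        ,  0.        ]), 'cam_to_world': array([[ 3.82063898e-03,  9.81092647e-01, -1.93500959e-01,
         3.74773763e+02],
       [-9.99927393e-01,  5.95964244e-03,  1.04733321e-02,
        -9.86456599e+01],
       [ 1.14285057e-02,  1.93446894e-01,  9.81044183e-01,
         1.22351706e+03],
       [ 0.00000000e+00,  0.00000000e+00,  0.00000000e+00,
         1.00000000e+00]])}
side {'fx': 407.5530953458429, 'fy': 407.5530953458429, 'cx': 256.73032090802116, 'cy': 194.09730698946552, 'D': array([0.04978723, 0.        , 0.        , 0.        , 0.        ]), 'cam_to_world': array([[-9.99662896e-01, -1.82138134e-02,  1.85027362e-02,
         6.43639188e+02],
       [ 2.54045082e-02, -5.39130009e-01,  8.41839322e-01,
         9.88237025e+02],
       [-5.35772398e-03,  8.42025588e-01,  5.39410979e-01,
         7.73409258e+02],
       [ 0.00000000e+00,  0.00000000e+00,  0.00000000e+00,
         1.00000000e+00]])}
```

View pics/top0.png

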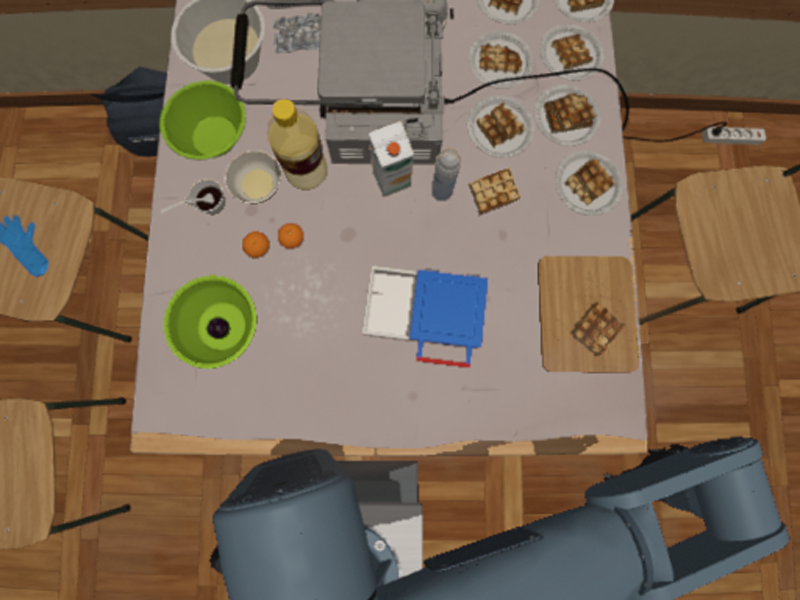

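View pics/side0.png

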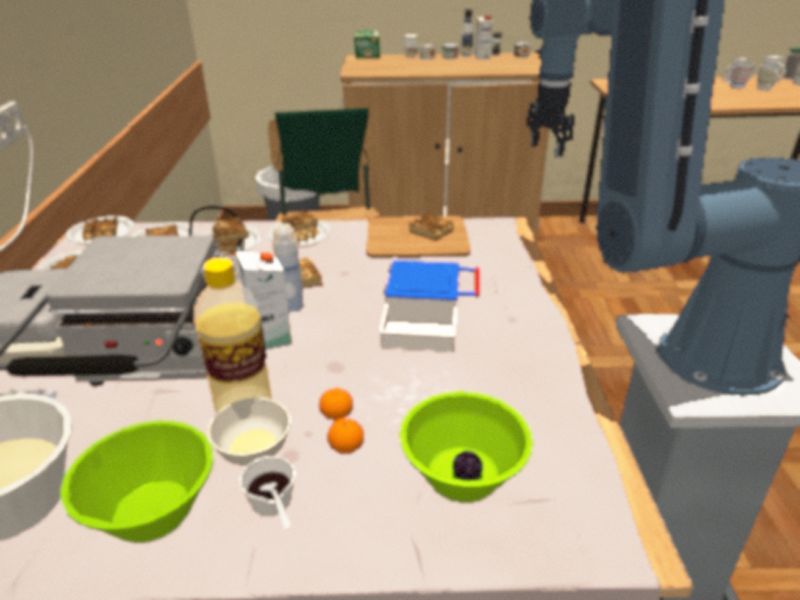

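The top view shows the plum at about (218,327), the bowl rim centre at (210,322), the lid around (450,308) and the bar from (417,359) to (470,365). I'll enlarge these.

```bash
cat > h.py <<'E'
from cell import ctrl
import cv2, numpy as np
def ray(n,uv,i=None):
    i=i or ctrl.camera_info(n); K=np.array([[i['fx'],0,i['cx']],[0,i['fy'],i['cy']],[0,0,1]])
    p=cv2.undistortPoints(np.array(uv,float).reshape(-1,1,2),K,i['D']).reshape(-1,2)
    T=i['cam_to_world']; d=np.c_[p[:,0],-p[:,1],-np.ones(len(p))]@T[:3,:3].T
    return T[:3,3],d
def at(n,uv,z,i=None):
    o,d=ray(n,uv,i); z=np.broadcast_to(z,len(d)); return o+d*((z-o[2])/d[:,2])[:,None]
def proj(n,P,i=None):
    i=i or ctrl.camera_info(n); K=np.array([[i['fx'],0,i['cx']],[0,i['fy'],i['cy']],[0,0,1]])
    T=i['cam_to_world']; q=(np.array(P,float).reshape(-1,3)-T[:3,3])@T[:3,:3]*[1,-1,-1]
    return cv2.projectPoints(q,np.zeros(3),np.zeros(3),K,i['D'])[0].reshape(-1,2)
E
python3 - <<'E'
from h import *
im=ctrl.camera("top")[:,:,::-1]
a=cv2.resize(im[160:245,225:325],(800,680),interpolation=cv2.INTER_CUBIC)[:600]
cv2.imwrite("pics/box.png",a)
s=0.64
print(at("top",np.array([[218,327]])*s,29), at("top",np.array([[210,322]])*s,94))
s=ctrl.camera("side"); 
for n,i in (("top",im[:,:,::-1]),("side",s)):
    h=cv2.cvtColor(np.ascontiguousarray(i),cv2.COLOR_RGB2HSV)
    g=((h[...,0]>28)&(h[...,0]<50)&(h[...,1]>120)).astype(np.uint8)
    k,l,st,c=cv2.connectedComponentsWithStats(g)
    for j in range(1,k):
        if st[j,4]>300:
            x,y,w,hh,_=st[j]; sub=i[y:y+hh,x:x+w].sum(2)<130; hull=np.argwhere(sub&(l[y:y+hh,x:x+w]!=j))
            print(n,st[j],c[j],"dark",len(hull),hull.mean(0)[::-1]+[x,y] if len(hull) else None)
E
```

```text
[[525.90122758 291.1173379   29.        ]] [[528.0957918  287.60752504  94.        ]]
top [ 102   52   55   50 2136] [129.2326779   76.54307116] dark 47 [129.61702128  55.61702128]
top [ 105  176   59   60 2636] [133.8129742  205.45182094] dark 116 [139.04310345 209.5       ]
side [ 256  250   85   71 4162] [297.66578568 282.36040365] dark 93 [298.65591398 301.23655914]
side [  38  269   98   78 5514] [ 88.1314835  306.62114617] dark 0 None
```

View pics/box.png

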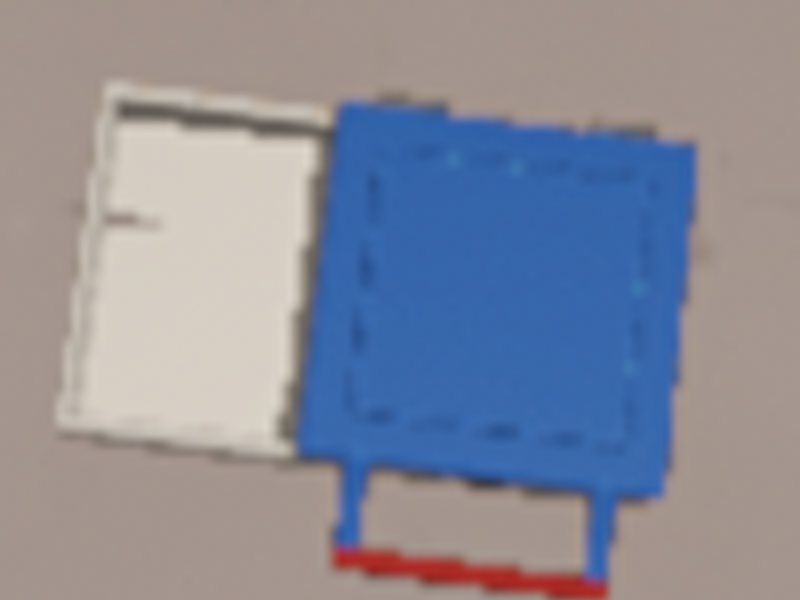

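The crop shows the lid corners at (340,102), (697,145), (662,497) and (299,455). The bar ends are at (335,557) and (607,588), and the outer fruit corners at (108,85) and (58,430). I'll fit the box pose from these.

Run:
```python
from h import *
from scipy.optimize import least_squares
uv=np.array([[340,102],[697,145],[662,497],[299,455],[335,557],[607,588],[108,85],[58,430]])
uv=(uv+.5)/8-.5+[225,160]
# lid spans x: hinge at 75 ; bar at 75-194=-119, lid edge -79..75
L=np.array([[76,78,69],[76,-78,69],[-79,-78,69],[-79,78,69],[-119,52,67],[-119,-52,67],[75,179,45],[-75,179,45]])
i=ctrl.camera_info("top")
def w(p):
    c,s=np.cos(p[2]),np.sin(p[2]); return np.c_[p[0]+c*L[:,0]-s*L[:,1],p[1]+s*L[:,0]+c*L[:,1],L[:,2]]
r=least_squares(lambda p:(proj("top",w(p),i)-uv).ravel(),[530,-180,-.1])
print(r.x, r.fun.reshape(-1,2).round(1).tolist())
p=r.x;c,s=np.cos(p[2]),np.sin(p[2])
for n,a in (("bar",(-119,0)),("fruit",(0,124)),("hinge",(75,0))): print(n,p[0]+c*a[0]-s*a[1],p[1]+s*a[0]+c*a[1])
# bowl rim fit & plum, both views
print("plum top",at("top",[[139.04,209.5]],29),"side",at("side",[[298.66,301.24]],29))
t=np.linspace(0,6.28,60)
def rim(b): 
    P=np.c_[b[0]+99.5*np.cos(t),b[1]+99.5*np.sin(t),0*t+94]; o=[]
    for n,bb in (("top",(105,164,176)),("side",(256,341,250))):
        q=proj(n,P); o+=[q[:,0].min()-bb[0]+.5,q[:,0].max()-bb[1]+.5,q[:,1].min()-bb[2]+.5]
    return o
r=least_squares(rim,[528,288]); print(r.x,np.round(r.fun,1))
```

```text
[ 5.68249231e+02 -2.16403721e+02 -1.14248540e-01] [[-0.4, -0.7], [0.5, -0.6], [0.8, 0.6], [-0.5, 0.3], [1.4, 0.5], [-1.3, 0.4], [-0.6, -0.1], [0.0, -0.5]]
bar 450.0250236950918 -202.8377023648136
fruit 582.3852505378312 -93.21211068960957
hinge 642.7602855778216 -224.9537333603507
plum top [[525.12067983 292.74861732  29.        ]] side [[529.91366707 304.90711535  29.        ]]
[533.43496466 290.17415327] [-0.5  0.3 -0.6 -0.2  0.6 -0.4]
```

Request:
{"name": "carry_out", "arguments": {"slide": [[0.3,0.9,0.1],[0.3,0.9,0.1],[0.3,0.9,0.1],[0.3,0.9,0.1],[0.3,0.9,0.1]], "delta_rot": [[0,0,-0.307],[0,0,-0.307],[0,0,-0.307],[0,0,-0.307],[0,0,-0.307]], "grip": 0.32}}

```text
t: 0.82
ee_pos: [345.6, -242.8, 261.6]
ee_rot: [1.0, 0.0, 0.0, 0.0]
ft_force: [-0.5, -1.4, -0.0]
grip_width: 58.0
gripper_force: 0.0
```

Request:
{"name": "carry_out", "arguments": {"slide": [[0.3,0.9,0],[0.3,0.9,0],[0.3,0.9,0],[0.3,0.9,0],[0.3,0.9,0]], "delta_rot": [[0,0,0],[0,0,0],[0,0,0],[0,0,0],[0,0,0]]}}

```text
t: 1.45
ee_pos: [435.4, 27.5, 261.4]
ee_rot: [1.0, 0.001, 0.0, -0.0]
ft_force: [-0.8, -0.4, 0.9]
grip_width: 58.0
gripper_force: 0.0
```

Request:
{"name": "carry_out", "arguments": {"slide": [[0.3,0.88,0],[0.3,0.88,0],[0.3,0.88,0],[0.3,0.88,0],[0.3,0.88,0]], "delta_rot": [[0,0,0],[0,0,0],[0,0,0],[0,0,0],[0,0,0]]}}

```text
t: 2.08
ee_pos: [525.2, 291.8, 260.7]
ee_rot: [1.0, 0.001, -0.0, -0.0]
ft_force: [0.4, -0.8, 0.2]
grip_width: 58.3
gripper_force: 0.0
```

Run:
```python
from h import *
print(ctrl.observe()['ee_pos'], ctrl.observe()['joint_pos'].round(2))
i=ctrl.camera_info("wrist"); im=ctrl.camera("wrist"); print(i['cam_to_world'].round(2).tolist())
cv2.imwrite("pics/w1.png",cv2.resize(im[:,:,::-1],(800,600)))
print("pred plum px (x800):",proj("wrist",[[525.5,292.5,29],[533.4,290.2,94]],i)/.64)
```

```text
[525.20564085 291.77042601 260.67272194] [0.31 0.22 1.51 0.   1.42 1.88]
[[0.0, 0.95, 0.32, 607.32], [-1.0, 0.0, 0.0, 291.77], [-0.0, -0.32, 0.95, 403.56], [0.0, 0.0, 0.0, 1.0]]
pred plum px (x800): [[392.87207174 233.43894255]
 [396.35712928 243.41792928]]
```

View pics/w1.png

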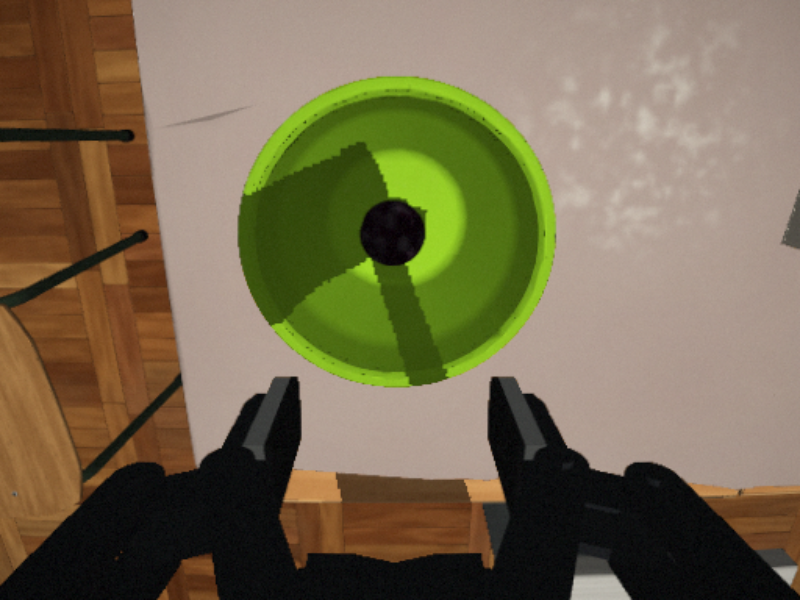

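The plum is at (393,232), right where I predicted (393,233), so the TCP is above it. I'll descend now.

Request:
{"name": "carry_out", "arguments": {"slide": [[0,0.002,-0.2],[0,0.002,-0.4],[0,0.002,-0.57],[0,0.002,-0.66],[0,0.002,-0.7]], "delta_rot": [[0,0,0],[0,0,0],[0,0,0],[0,0,0],[0,0,0]]}}

```text
t: 2.75
ee_pos: [523.8, 288.6, 49.1]
ee_rot: [1.0, -0.0, -0.002, 0.001]
ft_force: [1.2, 0.5, 0.4]
grip_width: 58.2
gripper_force: 0.0
```

Request:
{"name": "carry_out", "arguments": {"slide": [[0,0,-0.04],[0,0,-0.08],[0,0,-0.11],[0,0,-0.13],[0,0,-0.13]], "delta_rot": [[0,0,0],[0,0,0],[0,0,0],[0,0,0],[0,0,0]]}}

```text
t: 3.38
ee_pos: [525.0, 289.3, 12.0]
ee_rot: [1.0, -0.0, -0.0, 0.0]
ft_force: [-0.3, 0.2, -0.8]
grip_width: 58.0
gripper_force: 0.0
```

Request:
{"name": "carry_out", "arguments": {"slide": [[0,0,0],[0,0,0],[0,0,0],[0,0,0],[0,0,0]], "delta_rot": [[0,0,0],[0,0,0],[0,0,0],[0,0,0],[0,0,0]], "grip": 0.6}}

```text
t: 4.0
ee_pos: [525.9, 289.6, 13.1]
ee_rot: [1.0, -0.0, 0.001, -0.0]
ft_force: [-0.4, 0.7, 6.6]
grip_width: 44.8
gripper_force: 61.6
```

Request:
{"name": "carry_out", "arguments": {"slide": [[0,0,0.05],[0,0,0.13],[0,0,0.25],[0,0,0.4],[0,0,0.6]], "delta_rot": [[0,0,0],[0,0,0],[0,0,0],[0,0,0],[0,0,0]]}}

```text
t: 4.62
ee_pos: [523.7, 288.7, 192.7]
ee_rot: [1.0, -0.0, -0.002, 0.001]
ft_force: [0.9, 0.4, -0.9]
grip_width: 44.7
gripper_force: 61.3
```

Request:
{"name": "carry_out", "arguments": {"slide": [[0,0,0],[0.02,-0.1,0],[0.06,-0.22,0],[0.09,-0.35,0],[0.1,-0.5,0]], "delta_rot": [[0,0,0],[0,0,0.1],[0,0,0.2],[0,0,0.3],[0,0,0.4]]}}

```text
t: 5.25
ee_pos: [554.7, 138.2, 191.5]
ee_rot: [0.955, 0.298, -0.001, -0.0]
ft_force: [0.7, -0.6, -0.2]
grip_width: 44.5
gripper_force: 61.4
```

Request:
{"name": "carry_out", "arguments": {"slide": [[0.02,-0.15,0],[0.04,-0.32,0],[0.06,-0.5,0],[0.08,-0.67,0],[0.092,-0.77,0]], "delta_rot": [[0,0,0.115],[0,0,0.23],[0,0,0.345],[0,0,0.46],[0,0,0.571]]}}

```text
t: 5.88
ee_pos: [582.0, -94.1, 191.5]
ee_rot: [0.745, 0.667, -0.001, -0.001]
ft_force: [0.4, 0.8, -0.8]
grip_width: 44.8
gripper_force: 61.4
```

Request:
{"name": "carry_out", "arguments": {"slide": [[0,0,0],[0,0,-0.1],[0,0,-0.23],[0,0,-0.35],[0,0,-0.4]], "delta_rot": [[0,0,0],[0,0,0],[0,0,0],[0,0,0],[0,0,0]]}}

```text
t: 6.5
ee_pos: [580.6, -89.8, 69.6]
ee_rot: [0.747, 0.665, -0.001, -0.002]
ft_force: [-0.6, -0.3, -0.4]
grip_width: 44.8
gripper_force: 61.4
```

Run:
```python
from h import *
o=ctrl.observe(); print(o['ee_pos'],o['ee_rot'],o['grip_width'])
a=ctrl.camera("side")[130:260,190:350,::-1]; b=ctrl.camera("wrist")[:,:,::-1]
cv2.imwrite("pics/p1.png",np.hstack([cv2.resize(a,(400,325)),cv2.resize(b,(400,325))]))
```

```text
[580.64007649 -89.77919387  69.5601716 ] [ 0.74685104  0.66498632 -0.00108718 -0.00235224] 44.7763784149605
```

View pics/p1.png

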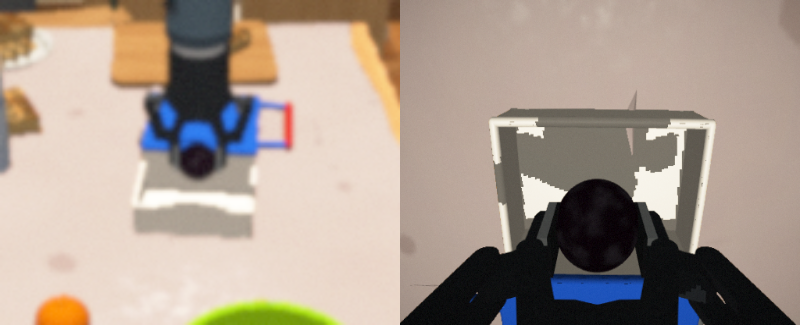

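The plum is held and centred over the fruit compartment, so I'll lower it, release it and rise.

Request:
{"name": "carry_out", "arguments": {"slide": [[0,-0.005,-0.06],[0,-0.005,-0.12],[0,-0.005,-0.16],[0,-0.005,-0.18],[0,-0.005,-0.192]], "delta_rot": [[0,0,0],[0,0,0],[0,0,0],[0,0,0],[0,0,0]]}}

```text
t: 7.22
ee_pos: [582.8, -93.2, 14.3]
ee_rot: [0.747, 0.665, -0.0, -0.0]
ft_force: [0.2, -0.2, -1.1]
grip_width: 44.8
gripper_force: 61.4
```

Request:
{"name": "carry_out", "arguments": {"slide": [[0,0,0],[0,0,0],[0,0,0],[0,0,0]], "delta_rot": [[0,0,0],[0,0,0],[0,0,0],[0,0,0]]}}

```text
t: 7.72
ee_pos: [583.0, -93.2, 15.0]
ee_rot: [0.747, 0.665, 0.0, 0.0]
ft_force: [0.0, -0.3, -1.4]
grip_width: 44.5
gripper_force: 61.4
```

Request:
{"name": "carry_out", "arguments": {"slide": [[0,0,0],[0,0,0],[0,0,0],[0,0,0],[0,0,0]], "delta_rot": [[0,0,0],[0,0,0],[0,0,0],[0,0,0],[0,0,0]], "grip": 0.25}}

```text
t: 8.35
ee_pos: [582.8, -93.2, 14.7]
ee_rot: [0.747, 0.665, 0.0, -0.0]
ft_force: [-1.0, 0.0, -0.7]
grip_width: 64.0
gripper_force: 0.0
```

Request:
{"name": "carry_out", "arguments": {"slide": [[0,0,0.05],[0,0,0.12],[0,0,0.25],[0,0,0.4],[0,0,0.5]], "delta_rot": [[0,0,0],[0,0,0],[0,0,0],[0,0,0],[0,0,0]]}}

```text
t: 8.98
ee_pos: [583.8, -93.5, 168.5]
ee_rot: [0.747, 0.665, 0.001, 0.002]
ft_force: [0.5, -0.0, -0.1]
grip_width: 64.1
gripper_force: 0.0
```

Run:
```python
from h import *
o=ctrl.observe(); print(o['ee_pos'],o['ee_rot'],o['grip_width'])
i=ctrl.camera_info("wrist"); b=ctrl.camera("wrist")
cv2.imwrite("pics/p2.png",cv2.resize(b[:,:,::-1],(800,600)))
print(proj("wrist",[[582.4,-93.2,28],[450,-202.8,65]],i)/.64)
```

```text
[583.7977307  -93.49411414 168.45480501] [0.74653161 0.66534709 0.00092004 0.00172029] 64.11495440960692
[[392.03601014 268.95564316]
 [193.21498702 486.41564823]]
```

View pics/p2.png

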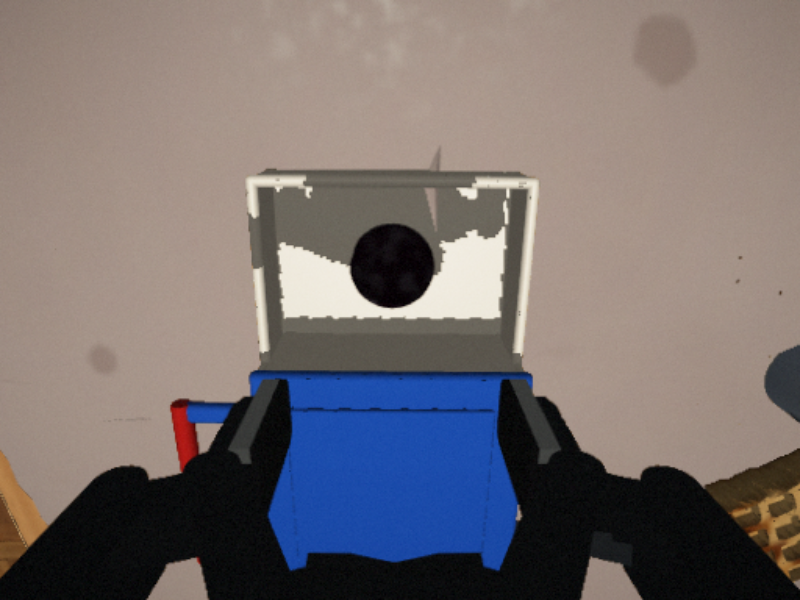

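The plum lies free in the compartment at (392,265), with the red bar end at (181,405). Next I'll move above the bar and narrow the fingers.

Request:
{"name": "carry_out", "arguments": {"slide": [[-0.1,-0.08,0],[-0.25,-0.2,0],[-0.38,-0.31,0],[-0.446,-0.364,0],[-0.446,-0.364,0]], "delta_rot": [[0,0,0],[0,0,0],[0,0,0],[0,0,0],[0,0,0]], "grip": 0.62}}

```text
t: 9.65
ee_pos: [448.2, -203.5, 165.6]
ee_rot: [0.748, 0.664, 0.0, 0.001]
ft_force: [-0.0, 0.4, 0.8]
grip_width: 32.5
gripper_force: 0.0
```

Run:
```python
from h import *
o=ctrl.observe(); print(o['ee_pos'],o['ee_rot'],o['grip_width'])
i=ctrl.camera_info("wrist"); b=ctrl.camera("wrist")
cv2.imwrite("pics/b1.png",cv2.resize(b[:,:,::-1],(800,600)))
c,s=np.cos(.114),-np.sin(.114); L=np.array([[-119,46,65],[-119,0,65],[-119,-46,65],[-79,78,69],[-79,-78,69],[-75,179,45]])
P=np.c_[568.25+c*L[:,0]-s*L[:,1],-216.4+s*L[:,0]+c*L[:,1],L[:,2]]
print(P.round(1),(proj("wrist",P,i)/.64).round())
```

```text
[ 448.24284244 -203.4697359   165.59290047] [7.47544962e-01 6.64210905e-01 8.67009222e-05 6.28287584e-04] 32.50683792861409
[[ 455.3 -157.2   65. ]
 [ 450.  -202.9   65. ]
 [ 444.8 -248.6   65. ]
 [ 498.6 -129.9   69. ]
 [ 480.9 -284.9   69. ]
 [ 514.1  -30.    45. ]] [[ 399.  198.]
 [ 399.  290.]
 [ 399.  372.]
 [ 488.  128.]
 [ 472.  427.]
 [ 497. -105.]]
```

View pics/b1.png

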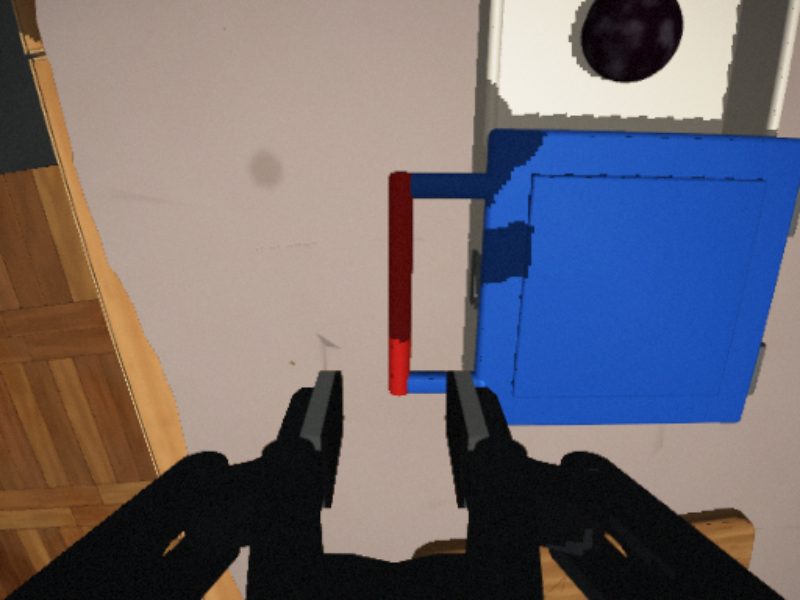

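The bar runs from (400,172) to (398,395), which agrees with the fit, and it is centred between the fingers. I'll descend and grip.

Request:
{"name": "carry_out", "arguments": {"slide": [[0,0,-0.1],[0,0,-0.22],[0,0,-0.3],[0,0,-0.36],[0,0,-0.405]], "delta_rot": [[0,0,0],[0,0,0],[0,0,0],[0,0,0],[0,0,0]]}}

```text
t: 10.32
ee_pos: [449.7, -201.5, 42.5]
ee_rot: [0.746, 0.666, 0.0, -0.0]
ft_force: [0.0, -1.0, 0.5]
grip_width: 32.2
gripper_force: 0.0
```

Request:
{"name": "carry_out", "arguments": {"slide": [[0,0,0],[0,0,0],[0,0,0],[0,0,0],[0,0,0]], "delta_rot": [[0,0,0],[0,0,0],[0,0,0],[0,0,0],[0,0,0]], "grip": 1}}

```text
t: 10.95
ee_pos: [451.5, -201.9, 44.5]
ee_rot: [0.747, 0.665, 0.002, 0.002]
ft_force: [7.2, 4.5, -3.1]
grip_width: 10.3
gripper_force: 58.3
```

Run:
```python
import numpy as np
f=lambda d:(lambda t:np.array([.9935*(194*(1-np.cos(t))+4*np.sin(t)),-.114*(194*(1-np.cos(t))+4*np.sin(t)),194*np.sin(t)-4*(1-np.cos(t))])/300)(np.radians(d))
for a in (0,15,30): print([(f(a+k)-f(a)).round(3).tolist() for k in (3,6,9,12,15)])
```

```text
[[0.002, -0.0, 0.034], [0.005, -0.001, 0.068], [0.01, -0.001, 0.101], [0.017, -0.002, 0.134], [0.025, -0.003, 0.167]]
[[0.01, -0.001, 0.032], [0.022, -0.003, 0.064], [0.036, -0.004, 0.095], [0.051, -0.006, 0.125], [0.067, -0.008, 0.155]]
[[0.018, -0.002, 0.029], [0.038, -0.004, 0.056], [0.059, -0.007, 0.082], [0.081, -0.009, 0.108], [0.105, -0.012, 0.132]]
```

Request:
{"name": "carry_out", "arguments": {"slide": [[0.002,0,0.034],[0.005,-0.001,0.068],[0.01,-0.001,0.101],[0.017,-0.002,0.134],[0.025,-0.003,0.167]], "delta_rot": [[0,0,0],[0,0,0],[0,0,0],[0,0,0],[0,0,0]]}}

```text
t: 11.58
ee_pos: [460.1, -202.9, 94.9]
ee_rot: [0.747, 0.665, 0.003, 0.003]
ft_force: [21.0, 4.6, -9.1]
grip_width: 9.9
gripper_force: 60.4
```

Request:
{"name": "carry_out", "arguments": {"slide": [[0.01,-0.001,0.032],[0.022,-0.003,0.064],[0.036,-0.004,0.095],[0.051,-0.006,0.125],[0.067,-0.008,0.155]], "delta_rot": [[0,0,0],[0,0,0],[0,0,0],[0,0,0],[0,0,0]]}}

```text
t: 12.2
ee_pos: [481.5, -205.6, 141.1]
ee_rot: [0.747, 0.665, 0.004, 0.004]
ft_force: [23.7, -0.1, -17.4]
grip_width: 10.1
gripper_force: 59.8
```

Request:
{"name": "carry_out", "arguments": {"slide": [[0.018,-0.002,0.029],[0.038,-0.004,0.056],[0.059,-0.007,0.082],[0.081,-0.009,0.108],[0.105,-0.012,0.132]], "delta_rot": [[0,0,0],[0,0,0],[0,0,0],[0,0,0],[0,0,0]]}}

```text
t: 12.82
ee_pos: [510.8, -209.1, 178.5]
ee_rot: [0.747, 0.665, 0.002, 0.002]
ft_force: [16.7, -4.0, -21.6]
grip_width: 9.9
gripper_force: 58.2
```

Request:
{"name": "carry_out", "arguments": {"slide": [[0,0,0],[0,0,0],[0,0,0],[0,0,0],[0,0,0]], "delta_rot": [[0,0,0],[0,0,0],[0,0,0],[0,0,0],[0,0,0]]}}

```text
t: 13.45
ee_pos: [511.0, -209.1, 178.7]
ee_rot: [0.747, 0.665, 0.002, 0.002]
ft_force: [16.9, -3.7, -18.7]
grip_width: 9.8
gripper_force: 58.6
```

Run:
```python
from h import *
o=ctrl.observe(); print(o['ee_pos'],o['ee_rot'],o['grip_width'],o['ft_force'],abs(o['qvel']).max())
a=ctrl.camera("side")[100:260,190:350,::-1]; b=ctrl.camera("wrist")[:,:,::-1]
cv2.imwrite("pics/f1.png",np.hstack([cv2.resize(a,(400,400)),cv2.resize(b,(400,400))]))
```

```text
[ 510.96762694 -209.14414603  178.74582027] [0.74662069 0.6652416  0.00228946 0.00243283] 9.802068073089085 [ 16.87267301  -3.70555037 -18.71535649] 0.0017822285042595246
```

View pics/f1.png

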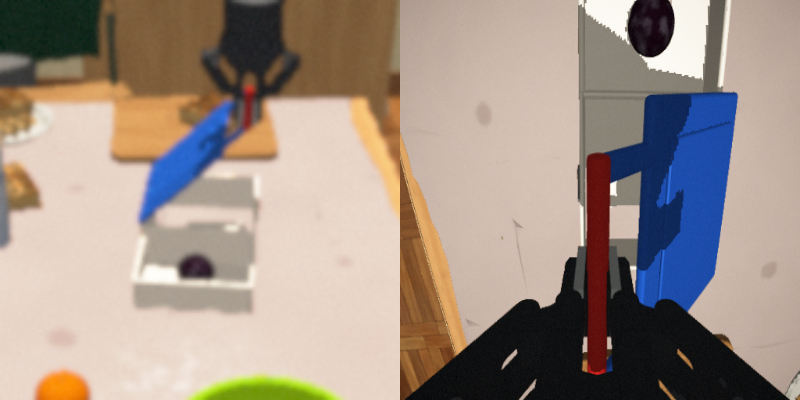

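The side view shows the lid at about 45°, with the bar gripped in the fingers and the plum resting in its compartment. The TCP rose 134 mm, which puts the lid at about 44.5°, so I'll hand in.

```bash
python3 -c "
from cell import ctrl
print(ctrl.hand_in())"
```

```text
the job is handed in; nothing more can be done
None
```

The job is handed in: the plum is in the fruit compartment and the gripper is holding the lid by its red bar at about 45° (44.5° worked out from the arm's movement); the hand-in returned no verdict.

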